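# Load the viewing rack with pond specimens, last collected first

### The job

Four capped specimen vials stand in the coloured cups of the field rack in the order they were collected, from the robot's left to its right. Move all four into the black viewing rack, one standing in each pocket, last collected first: the vial that stood furthest to the robot's right goes in the pocket next to the red end block, then its neighbour, and so on until the one that stood furthest left is in the pocket furthest from the red block. Keep the vials upright throughout and leave the beaker, petri dish and slide box where they are.

Things in the scene. Friction and masses are not known exactly. Their poses are not given: they have to be found in the camera images.
- mid_blue (a point): vial with blue screw cap: upright closed glass cylinder 30 mm in diameter, 80 mm tall, its top 18 mm the blue cap of the same diameter, 60 g, loose. Point: its centre, on its axis, 40 mm above its underside and 40 mm below its top; z runs up its axis, yaw is arbitrary.
- mid_green (a point): vial with green screw cap: upright closed glass cylinder 30 mm in diameter, 80 mm tall, its top 18 mm the green cap of the same diameter, 60 g, loose. Point: its centre, on its axis, 40 mm above its underside and 40 mm below its top; z runs up its axis, yaw is arbitrary.
- mid_yellow (a point): vial with yellow screw cap: upright closed glass cylinder 30 mm in diameter, 80 mm tall, its top 18 mm the yellow cap of the same diameter, 60 g, loose. Point: its centre, on its axis, 40 mm above its underside and 40 mm below its top; z runs up its axis, yaw is arbitrary.
- mid_white (a point): vial with white screw cap: upright closed glass cylinder 30 mm in diameter, 80 mm tall, its top 18 mm the white cap of the same diameter, 60 g, loose. Point: its centre, on its axis, 40 mm above its underside and 40 mm below its top; z runs up its axis, yaw is arbitrary.
- cup_blue: blue square cup of the field rack, fixed; the blue-capped vial starts in it. 50 x 50 mm outside, 20 mm tall, walls and floor 4 mm (inside 42 mm square, 16 mm deep). The four cups stand in a straight row at 55 mm spacing, in any colour order, on a fixed wooden board 8 mm thick. Origin: centre of the cup's underside; its y axis runs along the row towards the robot's left (within 0.3 rad of the world's y), x across the row, z up.
- cup_green: green square cup of the field rack, fixed; the green-capped vial starts in it. 50 x 50 mm outside, 20 mm tall, walls and floor 4 mm (inside 42 mm square, 16 mm deep). The four cups stand in a straight row at 55 mm spacing, in any colour order, on a fixed wooden board 8 mm thick. Origin: centre of the cup's underside; its y axis runs along the row towards the robot's left (within 0.3 rad of the world's y), x across the row, z up.
- cup_yellow: yellow square cup of the field rack, fixed; the yellow-capped vial starts in it. 50 x 50 mm outside, 20 mm tall, walls and floor 4 mm (inside 42 mm square, 16 mm deep). The four cups stand in a straight row at 55 mm spacing, in any colour order, on a fixed wooden board 8 mm thick. Origin: centre of the cup's underside; its y axis runs along the row towards the robot's left (within 0.3 rad of the world's y), x across the row, z up.
- cup_white: white square cup of the field rack, fixed; the white-capped vial starts in it. 50 x 50 mm outside, 20 mm tall, walls and floor 4 mm (inside 42 mm square, 16 mm deep). The four cups stand in a straight row at 55 mm spacing, in any colour order, on a fixed wooden board 8 mm thick. Origin: centre of the cup's underside; its y axis runs along the row towards the robot's left (within 0.3 rad of the world's y), x across the row, z up.
- viewing_rack: black open-topped rack with a grey floor, 60 x 225 mm, 24 mm tall, fixed, with four square pockets in one row along its y axis, 50 x 50 mm inside, floor 6 mm above the underside, walls and partitions 5 mm. Origin: centre of the underside; pocket centres at y = -82.5, -27.5, +27.5, +82.5 mm, x = 0. x across the row, y along it (within 0.3 rad of the world's y), z up. A fixed end block 60 x 18 mm, 30 mm tall, stands against each end: one red, one grey.
- red_end: red end block of the viewing rack, 60 x 18 mm, 30 mm tall, fixed, at either the +y or the -y end of the rack (centre 122.5 mm from the rack's). Origin: centre of its underside; axes parallel to the rack's. The nearest pocket centre is 40 mm from it, the next 95, 150 and 205 mm.
- beaker_rim (a point): bystander: glass beaker, 68 mm in diameter, 85 mm tall, loose, upright. Point: centre of its mouth, 85 mm up.
- petri: bystander: covered petri dish, 94 mm in diameter, 17 mm tall, loose. Origin: centre of its underside.
- slide_box: bystander: closed blue slide box, 55 x 85 mm, 30 mm tall, loose. Origin: centre of its underside; y along its length.
Mind the look-alikes: they are no part of the job. Leave any pink look-alike of the part that bears mid_blue alone.

How it is judged:
By the outcome, as a careful person would: the job done as asked, in the order asked, and still so for the second after the job is handed in, with the robot touching nothing.
It also fails if it takes over 109 s, if anything falls off the work surface, if the arm or the gripper's body presses on something with over 40 N, if the wrist force passes 120 N, or if a joint passes its speed limit or range.

### The arm

A 6-joint arm with a two-finger parallel gripper is mounted at the origin on the work surface. World frame = base frame: x ahead of the robot, y to its left, z up, the work surface at z = 0. Lengths are in m, angles in degrees, forces in N, time in s.
With the tool pointing down it reaches from about 0.35 to 0.875 m from the base axis. Payload 4.2 kg.
Tool frame: the origin (TCP) lies midway between the tips of the shut fingers; the grasp point (between the pads) lies 19 mm behind it; z points along the fingers, y is the line along which they close (so a half turn about z gives the same grasp; the last joint's range is limited). The gripper opens to 87 mm and grips with 3 to 60 N. Pads are 19 mm wide; open, the fingers measure 117 mm over their backs; the gripper's body (75 mm by 190 mm) begins 51 mm behind the grasp point.
Start: joints at [84.546, 22.042, 0.453, 0, -68.411, -14.817], TCP at [0.217, 0.586, 0.223] pointing down, gripper open.
Joint ranges: [-179.83, 179.83], [-69.29, 118.12], [-61.27, 80.66], [-181.25, 117.63], [-171.15, -9.14], [-177.46, 177.46]. Speed limits (degrees/s): [159.86, 159.86, 180, 180, 180, 180].

### API

Orientations are given as [roll, pitch, yaw] about the fixed x, y, z axes, in that order (R = Rz(yaw) Ry(pitch) Rx(roll)).
In Python, from rig import bot, vision gives the robot as it stands.
- The arm moves only by the tool move_arm, never from a script. Its argument "rows" is a list of rows, each an object of numbers: "dx", "dy", "dz": the shift along the tool's x, y, z each as a share of 0.25 m, from -1 to 1; "twist": the turn about the tool's z as a share of 90 degrees, from -1 to 1. A call has 1 to 5 rows; each row is the pose to reach, as a shift and turn from the pose commanded when the call began, along the tool's axes at that moment; what a row does not reach only later rows make up. A row lasts 1/12 s, in which the tool goes at most 41.7 mm and 7.16 degrees, less where a joint would pass 70% of its speed; a pose out of reach is approached as far as the arm can. A call with a number of a shift or a turn outside -1 to 1 is refused whole. A call with a gripper value outside its range is refused whole. "fingers" is the opening, from -1 (shut) to 1 (fully open), so that 0 is half open, set as the call begins (left out, the last holds). The fingers move at their own pace and stop on an object; "grip_force" is the grip in N (left out, the last holds). Time passes only in rows, so rows that repeat a pose let the fingers close. It gives the time, the measured TCP pose, the force, the opening and the grip force at its end, in the units of the state.
- bot.get_obs(): the state, without advancing time (a new reading comes with each control period).
- vision.capture(name): name is "scene" or "top" or "wrist"; returns a dict with "pixels" (420x560x3 uint8, red, green, blue), "K" (3x3 intrinsics, pixels), "extrinsics" (4x4, takes a point from camera to world coordinates). Camera axes: x right, y up, looking along -z (the intrinsics and any distortion apply to the point x, -y, -z); pixel columns grow to the right and rows downward; lengths in m; the calibration is good to about 2 mm. The wrist camera is an equidistant fisheye: a pixel r from the principal point sees the ray r / f radians off the axis. A picture is of the moment at which its call begins. There is no depth.
- bot.close_job(): hands the job in; it is judged then, once.
The state is a dict: "t": time; "qpos": joint angles; "qvel": joint speeds; "tau": joint torques, N m; "eef_pos": TCP position; "eef_rot": TCP orientation; "ft_force": force on the tool from outside, world axes, zero at the start; "torque": the same for the moment, N m; "opening": opening from 0.0 (shut) to 1.0 (fully open); "finger_force": force on a finger pad.
Only numpy, scipy, OpenCV 4.12 (cv2) and the standard library are available. Lean on these libraries where they do the work, as an engineer would, in place of code of your own. Each camera call takes 0.05 s, during which the arm holds its last target. There are 200 camera calls.

## Working session

There is one attempt and no reset: what is moved stays moved. The work goes in short steps, Python scripts to look and compute and a tool call to move; the robot and the scene stay as the last step left them, time stands still between calls to the robot, and variables do not carry over. Pictures are saved under pics/ and viewed, at most 14 in all, crops included, and the job is handed in when it is done.

Besides the shell and the picture viewer there is one more tool, called after "Request:" by a JSON object that holds its "method" and its "body", one argument or row to a line. move_arm: Moves the arm, as the interface text tells. Its arguments: {"type":"object","properties":{"rows":{"type":"array","items":{"type":"object","properties":{"dx":{"type":"number","minimum":-1,"maximum":1},"dy":{"type":"number","minimum":-1,"maximum":1},"dz":{"type":"number","minimum":-1,"maximum":1},"twist":{"type":"number","minimum":-1,"maximum":1}}}},"fingers":{"type":"number"},"grip_force":{"type":"number"}},"required":["rows"]}

```bash
mkdir -p pics
python3 - <<'E'
from rig import bot, vision
import cv2,numpy as np
for n in ["scene","top"]:
    c=vision.capture(n); cv2.imwrite(f"pics/{n}0.png",c["pixels"][:,:,::-1]); print(n,c["K"],c["extrinsics"].round(4))
    np.savez(f"{n}0.npz",**{k:c[k] for k in("pixels","K","extrinsics")}); print(c.keys())
print(bot.get_obs())
E
```

```text
scene [[379.29633438   0.         281.28138032]
 [  0.         379.29633438 207.29446868]
 [  0.           0.           1.        ]] [[ 0.6389 -0.6563  0.4014  0.8826]
 [ 0.7693  0.5473 -0.3296 -0.2594]
 [-0.0034  0.5194  0.8545  0.7847]
 [ 0.      0.      0.      1.    ]]
dict_keys(['pixels', 'K', 'extrinsics'])
top [[396.22911644   0.         278.0934781 ]
 [  0.         396.22911644 212.04042242]
 [  0.           0.           1.        ]] [[ 0.0261  0.9938 -0.1085  0.486 ]
 [-0.999   0.022  -0.0393 -0.0119]
 [-0.0367  0.1094  0.9933  0.8286]
 [ 0.      0.      0.      1.    ]]
dict_keys(['pixels', 'K', 'extrinsics'])
{'t': 0.1, 'qpos': array([ 8.45453816e+01,  2.20881047e+01,  3.89482224e-01, -2.46843184e-02,
       -6.84114143e+01, -1.48155170e+01]), 'qvel': array([ 0.08115856, -0.0533254 ,  0.17284801,  0.00940501,  0.0289128 ,
        0.07293768]), 'tau': array([-1.03853276e-03, -3.91688347e+01,  1.87935913e+01,  4.23193038e+00,
        1.34829531e-02, -6.88412092e-05]), 'eef_pos': array([0.216342  , 0.58580604, 0.221565  ]), 'eef_rot': array([ 1.79887755e+02, -5.96497457e-03, -2.02792339e+01]), 'ft_force': array([-0.08308553,  0.13762346, -0.12689573]), 'torque': array([ 0.04160867,  0.01699861, -0.00786186]), 'finger_force': 0.0, 'opening': 1.0034089085976694}
```

View pics/scene0.png

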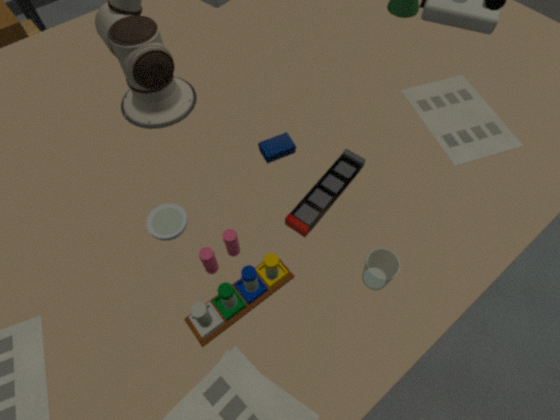

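View pics/top0.png

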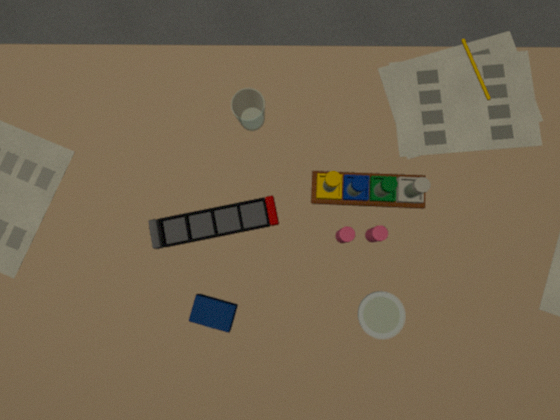

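The field rack, from the robot's left, reads yellow (330,180), blue (356,188), green (384,188) and white (415,187) in the top view. The red end of the viewing rack is at (272,211), on its right (-y) side. Two pink look-alike vials stand at (346,234) and (378,233); they are outside the cups and stay put. So white goes next to red, then green, blue and yellow. I'll enlarge the crop to confirm this and measure the caps.

```bash
cat > h.py <<'E'
import numpy as np, cv2
def ray(c,px):
    K=c["K"];E=c["extrinsics"];u,v=px
    d=np.array([(u-K[0,2])/K[0,0],-(v-K[1,2])/K[1,1],-1.]);return E[:3,3],E[:3,:3]@d
def plane(c,px,z):
    o,d=ray(c,px);return o+d*(z-o[2])/d[2]
def proj(c,P):
    E=c["extrinsics"];p=E[:3,:3].T@(np.asarray(P)-E[:3,3]);q=c["K"]@np.array([p[0],-p[1],-p[2]]);return q[:2]/q[2]
def tri(cs,ps):
    A=np.zeros((3,3));b=np.zeros(3)
    for c,p in zip(cs,ps):
        o,d=ray(c,p);d=d/np.linalg.norm(d);M=np.eye(3)-np.outer(d,d);A+=M;b+=M@o
    return np.linalg.solve(A,b)
E
python3 - <<'E'
from h import *
t=np.load("top0.npz");s=np.load("scene0.npz")
T=t["pixels"];S=s["pixels"]
a=cv2.resize(T[160:220,300:440],None,fx=5,fy=5,interpolation=cv2.INTER_CUBIC)[:,:,::-1]
b=cv2.resize(S[245:345,180:300],None,fx=2.9,fy=2.9,interpolation=cv2.INTER_CUBIC)[:,:,::-1]
o=np.zeros((595,700,3),np.uint8);o[:300]=a;o[303:593,:348]=b[:290]
cv2.imwrite("pics/crop.png",o)
def blobs(im,m,amin):
    n,l,st,ce=cv2.connectedComponentsWithStats(m.astype(np.uint8))
    return [(st[i,4],ce[i].round(1),cv2.minAreaRect(np.argwhere(l==i)[:,::-1].astype(np.float32))) for i in range(1,n) if st[i,4]>=amin]
for nm,im,c in(("top",T,t),("scene",S,s)):
    H=cv2.cvtColor(im,cv2.COLOR_RGB2HSV);h,sa,v=[H[:,:,i].astype(int) for i in range(3)]
    for k,m in dict(red=((h<5)|(h>175))&(sa>180)&(v>100),dark=(v<45)).items():
        for x in blobs(im,m,100):
            q=cv2.boxPoints(x[2]); z=.03 if k=="red" else .024
            print(nm,k,x[0],x[1],[plane(c,p,z)[:2].round(3).tolist() for p in q])
E
```

```text
top red 200 [271.1 209.6] [[0.603, 0.048], [0.607, 0.033], [0.552, 0.021], [0.549, 0.035]]
top dark 1056 [207.6 223.1] [[0.553, 0.277], [0.603, 0.05], [0.546, 0.037], [0.495, 0.262]]
scene dark 583 [28.7  9.4] [[-0.753, -0.163], [-0.644, -0.032], [-0.476, -0.102], [-0.578, -0.223]]
scene dark 161 [494.    3.7] [[0.329, 1.125], [0.374, 1.178], [0.404, 1.131], [0.361, 1.079]]
scene dark 125 [125.2  11.2] [[-0.467, 0.082], [-0.5, 0.103], [-0.393, 0.167], [-0.363, 0.145]]
scene dark 280 [123.8  36.2] [[-0.327, 0.007], [-0.396, 0.065], [-0.251, 0.117], [-0.19, 0.059]]
scene dark 1377 [152.6  71.4] [[-0.059, -0.052], [-0.225, 0.06], [-0.119, 0.14], [0.036, 0.023]]
scene dark 169 [278.  154.3] [[0.349, 0.109], [0.405, 0.176], [0.443, 0.144], [0.388, 0.078]]
scene dark 949 [329.9 185.8] [[0.55, 0.041], [0.498, 0.273], [0.568, 0.272], [0.612, 0.045]]
```

View pics/crop.png

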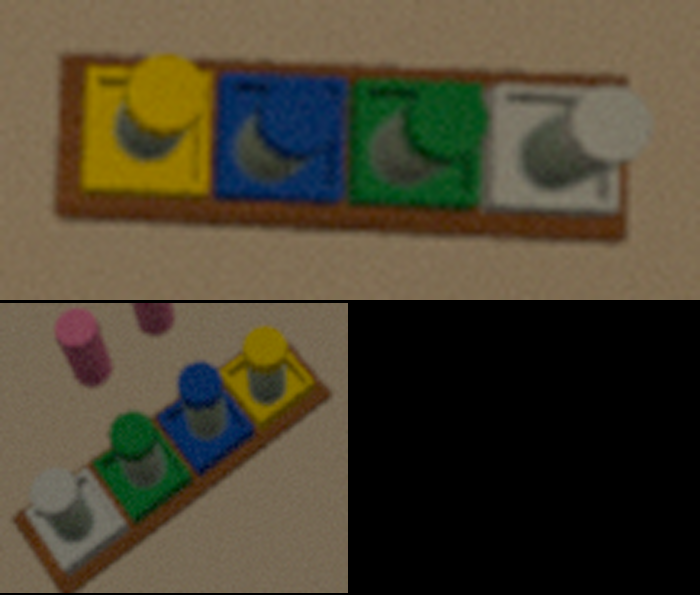

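The crop confirms the order and shows the caps apart from the cups. In crop pixels the cap tops are yellow (165,93), blue (293,116), green (447,123) and white (611,123). The pink vials are outside the rack. Next I'll triangulate the caps.

Run:
```python
from h import *
t=np.load("top0.npz");s=np.load("scene0.npz")
A=dict(yellow=(165,93),blue=(293,116),green=(447,123),white=(611,123))
B=dict(yellow=(265,345),blue=(202,382),green=(132,435),white=(55,490))
for k in A:
    a=(299.6+A[k][0]/5,159.6+A[k][1]/5); b=(179.7+B[k][0]/2.9,244.7+(B[k][1]-303)/2.9)
    print(k,tri([t,s],[a,b]).round(4),plane(t,a,.092).round(4),plane(s,b,.092).round(4))
# cup outlines at z=.028 from top crop corners
C=dict(yellow=[(85,66),(213,68),(210,193),(82,190)],blue=[(217,74),(346,76),(343,201),(215,198)],green=[(352,80),(484,82),(480,207),(350,203)],white=[(490,82),(622,84),(618,212),(486,209)])
for k,q in C.items(): print(k,np.mean([plane(t,(299.6+x/5,159.6+y/5),.028) for x,y in q],0).round(4))
for n,p in dict(pinkA=(346,234),pinkB=(378,233)).items(): print(n,plane(t,p,.08).round(3))
```

```text
yellow [ 0.6342 -0.0835  0.0865] [ 0.6327 -0.0835  0.092 ] [ 0.6365 -0.0843  0.092 ]
blue [ 0.6268 -0.1323  0.0832] [ 0.6249 -0.1314  0.092 ] [ 0.6304 -0.1334  0.092 ]
green [ 0.6258 -0.1903  0.081 ] [ 0.6233 -0.1885  0.092 ] [ 0.6304 -0.1905  0.092 ]
white [ 0.626  -0.2497  0.0865] [ 0.6245 -0.2489  0.092 ] [ 0.6286 -0.249   0.092 ]
yellow [ 0.6304 -0.0828  0.028 ]
blue [ 0.6281 -0.1366  0.028 ]
green [ 0.6269 -0.1915  0.028 ]
white [ 0.6264 -0.2466  0.028 ]
pinkA [ 0.529 -0.111  0.08 ]
pinkB [ 0.532 -0.171  0.08 ]
```

Request:
{"method": "move_arm", "body": {
  "rows": [
    {"dx": 0.58, "dy": 0.55, "twist": 0.39},
    {"dx": 0.58, "dy": 0.55, "twist": 0.39},
    {"dx": 0.58, "dy": 0.55, "twist": 0.39},
    {"dx": 0.58, "dy": 0.55, "twist": 0.39},
    {"dx": 0.58, "dy": 0.55, "twist": 0.39}
  ],
  "fingers": 1,
  "grip_force": 15
}}

```text
schema error: expected keys dx, dy, dz, twist
```

Request:
{"method": "move_arm", "body": {
  "rows": [
    {"dx": 0.58, "dy": 0.55, "dz": 0, "twist": 0.39},
    {"dx": 0.58, "dy": 0.55, "dz": 0, "twist": 0.39},
    {"dx": 0.58, "dy": 0.55, "dz": 0, "twist": 0.39},
    {"dx": 0.58, "dy": 0.55, "dz": 0, "twist": 0.39},
    {"dx": 0.58, "dy": 0.55, "dz": 0, "twist": 0.39}
  ],
  "fingers": 1,
  "grip_force": 15
}}

```text
t: 0.52
eef_pos: [0.3052, 0.4041, 0.2221]
eef_rot: [179.9, -0.0, -55.7]
ft_force: [1.6, -0.3, 0.2]
opening: 0.998
finger_force: 0.0
```

Request:
{"method": "move_arm", "body": {
  "rows": [
    {"dx": 0.8, "dy": 0.02, "dz": 0, "twist": 0.384},
    {"dx": 0.8, "dy": 0.02, "dz": 0, "twist": 0.384},
    {"dx": 0.8, "dy": 0.02, "dz": 0, "twist": 0.384},
    {"dx": 0.8, "dy": 0.02, "dz": 0, "twist": 0.384},
    {"dx": 0.8, "dy": 0.02, "dz": 0, "twist": 0.384}
  ]
}}

```text
t: 0.93
eef_pos: [0.4149, 0.2371, 0.2224]
eef_rot: [180.0, -0.0, -90.3]
ft_force: [1.0, 0.1, -0.4]
opening: 0.998
finger_force: 0.0
```

Request:
{"method": "move_arm", "body": {
  "rows": [
    {"dx": 0.76, "dy": -0.32, "dz": 0, "twist": 0},
    {"dx": 0.76, "dy": -0.32, "dz": 0, "twist": 0},
    {"dx": 0.76, "dy": -0.32, "dz": 0, "twist": 0},
    {"dx": 0.76, "dy": -0.32, "dz": 0, "twist": 0},
    {"dx": 0.76, "dy": -0.32, "dz": 0, "twist": 0}
  ]
}}

```text
t: 1.35
eef_pos: [0.4948, 0.0476, 0.2224]
eef_rot: [180.0, -0.0, -89.9]
ft_force: [1.2, 0.9, 0.7]
opening: 1.001
finger_force: 0.0
```

Request:
{"method": "move_arm", "body": {
  "rows": [
    {"dx": 0.76, "dy": -0.32, "dz": 0, "twist": 0},
    {"dx": 0.76, "dy": -0.32, "dz": 0, "twist": 0},
    {"dx": 0.76, "dy": -0.32, "dz": 0, "twist": 0},
    {"dx": 0.76, "dy": -0.32, "dz": 0, "twist": 0},
    {"dx": 0.76, "dy": -0.32, "dz": 0, "twist": 0}
  ]
}}

```text
t: 1.77
eef_pos: [0.5751, -0.1424, 0.2221]
eef_rot: [180.0, 0.0, -90.0]
ft_force: [0.6, 1.2, -0.0]
opening: 0.997
finger_force: 0.0
```

Request:
{"method": "move_arm", "body": {
  "rows": [
    {"dx": 0.426, "dy": -0.208, "dz": 0, "twist": 0},
    {"dx": 0.426, "dy": -0.208, "dz": 0, "twist": 0},
    {"dx": 0.426, "dy": -0.208, "dz": 0, "twist": 0},
    {"dx": 0.426, "dy": -0.208, "dz": 0, "twist": 0},
    {"dx": 0.426, "dy": -0.208, "dz": 0, "twist": 0}
  ]
}}

```text
t: 2.18
eef_pos: [0.6267, -0.2482, 0.2204]
eef_rot: [179.8, 0.0, -90.1]
ft_force: [-0.6, 0.7, -0.4]
opening: 0.995
finger_force: 0.0
```

Run:
```python
from rig import bot, vision
import cv2,numpy as np
c=vision.capture("wrist"); cv2.imwrite("pics/w1.png",c["pixels"][:,:,::-1]); print(c["K"],c["extrinsics"].round(3))
o=bot.get_obs();print(o["eef_pos"],o["eef_rot"])
```

```text
[[325.1922621    0.         277.71537579]
 [  0.         325.1922621  209.59038473]
 [  0.           0.           1.        ]] [[-1.    -0.003  0.001  0.627]
 [ 0.002 -0.954 -0.298 -0.33 ]
 [ 0.001 -0.298  0.954  0.382]
 [ 0.     0.     0.     1.   ]]
[ 0.62643013 -0.24695965  0.22111514] [ 1.79862797e+02  4.88132730e-02 -9.00189414e+01]
```

View pics/w1.png

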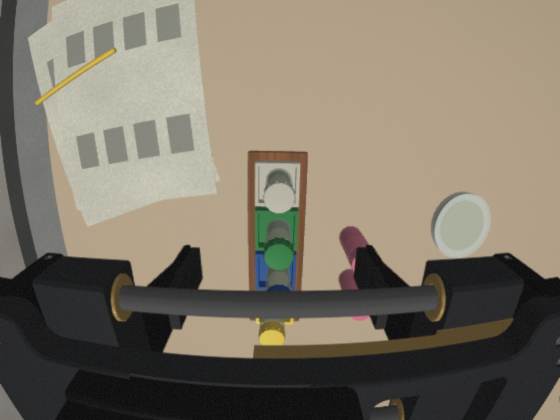

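The wrist view shows the white cap at (279,199), centred between the open fingers. Cast to z=0.092, that gives (0.626,-0.250), which agrees with the other views. The pink vials at (355,245) are clear of the right finger. I'll descend now.

Request:
{"method": "move_arm", "body": {
  "rows": [
    {"dx": 0, "dy": 0, "dz": 0.15, "twist": 0},
    {"dx": 0, "dy": 0, "dz": 0.3, "twist": 0},
    {"dx": 0, "dy": 0, "dz": 0.45, "twist": 0},
    {"dx": 0, "dy": 0, "dz": 0.6, "twist": 0},
    {"dx": 0, "dy": 0, "dz": 0.69, "twist": 0}
  ]
}}

```text
t: 2.65
eef_pos: [0.6242, -0.2441, 0.0464]
eef_rot: [179.7, 0.1, -89.9]
ft_force: [-0.7, 0.5, -1.0]
opening: 1.004
finger_force: 0.0
```

Request:
{"method": "move_arm", "body": {
  "rows": [
    {"dx": 0, "dy": 0, "dz": 0, "twist": 0},
    {"dx": 0, "dy": 0, "dz": 0, "twist": 0},
    {"dx": 0, "dy": 0, "dz": 0, "twist": 0},
    {"dx": 0, "dy": 0, "dz": 0, "twist": 0},
    {"dx": 0, "dy": 0, "dz": 0, "twist": 0}
  ],
  "fingers": -1
}}

```text
t: 3.07
eef_pos: [0.6285, -0.2466, 0.0528]
eef_rot: [-179.7, -0.0, -89.9]
ft_force: [-0.0, 0.3, 0.4]
opening: 0.708
finger_force: 0.0
```

Request:
{"method": "move_arm", "body": {
  "rows": [
    {"dx": 0, "dy": 0, "dz": 0, "twist": 0},
    {"dx": 0, "dy": 0, "dz": 0, "twist": 0},
    {"dx": 0, "dy": 0, "dz": 0, "twist": 0},
    {"dx": 0, "dy": 0, "dz": 0, "twist": 0},
    {"dx": 0, "dy": 0, "dz": 0, "twist": 0}
  ]
}}

```text
t: 3.48
eef_pos: [0.6269, -0.2467, 0.0501]
eef_rot: [180.0, -0.0, -89.9]
ft_force: [-0.7, -0.2, 0.9]
opening: 0.339
finger_force: 15.0
```

Request:
{"method": "move_arm", "body": {
  "rows": [
    {"dx": 0, "dy": 0, "dz": -0.1, "twist": 0},
    {"dx": 0, "dy": 0, "dz": -0.2, "twist": 0},
    {"dx": 0, "dy": 0, "dz": -0.32, "twist": 0},
    {"dx": 0, "dy": 0, "dz": -0.44, "twist": 0},
    {"dx": 0, "dy": 0, "dz": -0.5, "twist": 0}
  ]
}}

```text
t: 3.9
eef_pos: [0.6285, -0.2472, 0.1793]
eef_rot: [-179.7, -0.1, -89.9]
ft_force: [-0.6, -0.2, 0.2]
opening: 0.34
finger_force: 15.0
```

Request:
{"method": "move_arm", "body": {
  "rows": [
    {"dx": -0.1, "dy": 0.02, "dz": 0, "twist": 0},
    {"dx": -0.22, "dy": 0.04, "dz": 0, "twist": 0},
    {"dx": -0.36, "dy": 0.06, "dz": 0, "twist": 0},
    {"dx": -0.5, "dy": 0.08, "dz": 0, "twist": 0},
    {"dx": -0.64, "dy": 0.11, "dz": 0, "twist": 0}
  ]
}}

```text
t: 4.32
eef_pos: [0.5989, -0.0854, 0.1747]
eef_rot: [180.0, 0.0, -90.0]
ft_force: [1.0, 0.6, -0.6]
opening: 0.341
finger_force: 15.0
```

Request:
{"method": "move_arm", "body": {
  "rows": [
    {"dx": -0.14, "dy": 0.02, "dz": 0, "twist": 0},
    {"dx": -0.28, "dy": 0.05, "dz": 0, "twist": 0},
    {"dx": -0.42, "dy": 0.08, "dz": 0, "twist": 0},
    {"dx": -0.55, "dy": 0.1, "dz": 0, "twist": 0},
    {"dx": -0.65, "dy": 0.122, "dz": 0, "twist": 0}
  ]
}}

```text
t: 4.73
eef_pos: [0.5679, 0.0781, 0.1749]
eef_rot: [180.0, 0.0, -89.9]
ft_force: [-0.1, -0.3, -1.4]
opening: 0.346
finger_force: 15.0
```

Run:
```python
from rig import bot, vision
import cv2,numpy as np
o=bot.get_obs();print(o["eef_pos"],o["eef_rot"],o["opening"],o["finger_force"])
c=vision.capture("wrist"); cv2.imwrite("pics/w2.png",c["pixels"][:,:,::-1]); print(c["extrinsics"].round(4))
np.savez("w2.npz",**c)
o=bot.get_obs();print(o["eef_pos"],o["eef_rot"])
```

```text
[0.56794654 0.07813471 0.17490646] [ 1.79992827e+02  1.63572407e-02 -8.98579368e+01] 0.34607877348872124 14.998332811519504
[[-1.000e+00  2.400e-03 -7.000e-04  5.681e-01]
 [-2.100e-03 -9.547e-01 -2.977e-01 -3.600e-03]
 [-1.400e-03 -2.977e-01  9.547e-01  3.367e-01]
 [ 0.000e+00  0.000e+00  0.000e+00  1.000e+00]]
[0.5675348  0.08106316 0.17491831] [-1.79990154e+02  8.84906699e-02 -8.96982229e+01]
```

View pics/w2.png

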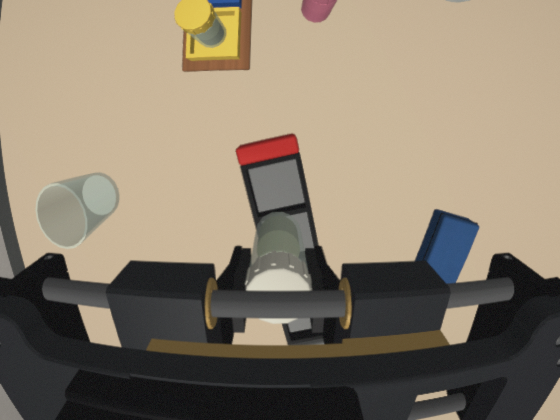

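The wrist view shows the white vial held upright between the pads, with its bottom near (280,250). The first pocket's grey floor is at about (249–306,157–213), and red is the near end at (268,150). I'll cast its corners to check the pocket centre.

```bash
cat >> h.py <<'E'
def fplane(c,px,z):
    K=c["K"];E=c["extrinsics"];a=(px[0]-K[0,2])/K[0,0];b=(px[1]-K[1,2])/K[1,1];th=np.hypot(a,b)
    k=np.sin(th)/th if th else 1;d=E[:3,:3]@np.array([a*k,-b*k,-np.cos(th)]);o=E[:3,3];return o+d*(z-o[2])/d[2]
E
python3 - <<'E'
from h import *
c=np.load("w2.npz")
for p,z in [((249,166),.024),((298,157),.024),((306,208),.006),((257,213),.006),((236,152),.03),((296,135),.03),((299,150),.03),((241,165),.03)]: print(p,z,fplane(c,p,z).round(4))
H=cv2.cvtColor(c["pixels"],cv2.COLOR_RGB2HSV);m=(((H[:,:,0]<5)|(H[:,:,0]>175))&(H[:,:,1]>180)&(H[:,:,2]>90)).astype(np.uint8)
n,l,s,ce=cv2.connectedComponentsWithStats(m);i=1+s[1:,4].argmax();print(s[i],ce[i],cv2.minAreaRect(np.argwhere(l==i)[:,::-1].astype(np.float32)),fplane(c,ce[i],.028))
t=np.load("top0.npz");T=t["pixels"];H=cv2.cvtColor(T,cv2.COLOR_RGB2HSV)
m=((H[:,:,1]<60)&(H[:,:,2]>50)&(H[:,:,2]<130)).astype(np.uint8);m[:190]=0;m[255:]=0;m[:,150:][:,130:]=0;m[:,:150]=0
n,l,s,ce=cv2.connectedComponentsWithStats(m)
for i in range(1,n):
    if s[i,4]>200: print(s[i],ce[i].round(1),plane(t,ce[i],.006).round(4))
E
```

```text
(249, 166) 0.024 [0.5964 0.0495 0.024 ]
(298, 157) 0.024 [0.5488 0.0406 0.024 ]
(306, 208) 0.006 [0.5382 0.0977 0.006 ]
(257, 213) 0.006 [0.5905 0.1034 0.006 ]
(236, 152) 0.03 [0.6081 0.0348 0.03  ]
(296, 135) 0.03 [0.5514 0.0187 0.03  ]
(299, 150) 0.03 [0.5483 0.033  0.03  ]
(241, 165) 0.03 [0.6036 0.0475 0.03  ]
[ 237  135   61   30 1071] [267.29691877 149.50326797] ((266.9666442871094, 149.5530548095703), (18.70482063293457, 59.970664978027344), 77.19573211669922) [0.57838475 0.03288341 0.028     ]
[240 202  27  26 530] [252.9 214.4] [0.5697 0.0734 0.006 ]
[215 207  26  26 519] [227.  219.6] [0.5575 0.1274 0.006 ]
[189 212  25  26 505] [201.1 224.8] [0.5453 0.1815 0.006 ]
[164 217  24  27 499] [175.2 230.1] [0.5328 0.2359 0.006 ]
[150 219  10  29 205] [154.  233.9] [0.524  0.2804 0.006 ]
```

Request:
{"method": "move_arm", "body": {
  "rows": [
    {"dx": 0.018, "dy": -0.005, "dz": 0.1, "twist": 0},
    {"dx": 0.018, "dy": -0.005, "dz": 0.2, "twist": 0},
    {"dx": 0.018, "dy": -0.005, "dz": 0.3, "twist": 0},
    {"dx": 0.018, "dy": -0.005, "dz": 0.38, "twist": 0},
    {"dx": 0.018, "dy": -0.005, "dz": 0.44, "twist": 0}
  ]
}}

```text
t: 5.2
eef_pos: [0.5687, 0.0708, 0.0628]
eef_rot: [179.8, -0.0, -90.0]
ft_force: [0.3, -0.5, -0.5]
opening: 0.339
finger_force: 15.0
```

Request:
{"method": "move_arm", "body": {
  "rows": [
    {"dx": 0, "dy": 0, "dz": 0.03, "twist": 0},
    {"dx": 0, "dy": 0, "dz": 0.06, "twist": 0},
    {"dx": 0, "dy": 0, "dz": 0.076, "twist": 0},
    {"dx": 0, "dy": 0, "dz": 0.076, "twist": 0},
    {"dx": 0, "dy": 0, "dz": 0.076, "twist": 0}
  ]
}}

```text
t: 5.62
eef_pos: [0.5704, 0.0714, 0.0467]
eef_rot: [-179.9, 0.0, -89.9]
ft_force: [0.3, 0.5, -0.8]
opening: 0.339
finger_force: 15.0
```

Request:
{"method": "move_arm", "body": {
  "rows": [
    {"dx": -0.016, "dy": 0, "dz": 0.006, "twist": 0},
    {"dx": -0.016, "dy": 0, "dz": 0.006, "twist": 0},
    {"dx": -0.016, "dy": 0, "dz": 0.006, "twist": 0}
  ]
}}

```text
t: 5.87
eef_pos: [0.5702, 0.0757, 0.0451]
eef_rot: [-179.9, 0.0, -89.9]
ft_force: [-0.4, -0.7, -0.2]
opening: 0.339
finger_force: 15.0
```

Request:
{"method": "move_arm", "body": {
  "rows": [
    {"dx": 0, "dy": 0, "dz": 0, "twist": 0},
    {"dx": 0, "dy": 0, "dz": 0, "twist": 0},
    {"dx": 0, "dy": 0, "dz": 0, "twist": 0},
    {"dx": 0, "dy": 0, "dz": 0, "twist": 0},
    {"dx": 0, "dy": 0, "dz": 0, "twist": 0}
  ],
  "fingers": 1
}}

```text
t: 6.28
eef_pos: [0.5699, 0.0753, 0.0447]
eef_rot: [-180.0, 0.0, -89.9]
ft_force: [-0.4, -0.2, 0.5]
opening: 0.632
finger_force: 0.0
```

Request:
{"method": "move_arm", "body": {
  "rows": [
    {"dx": 0, "dy": 0, "dz": 0, "twist": 0},
    {"dx": 0, "dy": 0, "dz": 0, "twist": 0},
    {"dx": 0, "dy": 0, "dz": -0.15, "twist": 0},
    {"dx": 0, "dy": 0, "dz": -0.3, "twist": 0},
    {"dx": 0, "dy": 0, "dz": -0.45, "twist": 0}
  ]
}}

```text
t: 6.7
eef_pos: [0.5694, 0.0751, 0.1578]
eef_rot: [179.9, -0.1, -89.9]
ft_force: [0.8, 0.3, 1.1]
opening: 0.974
finger_force: 0.0
```

Run:
```python
from rig import bot, vision
import cv2
c=vision.capture("scene"); cv2.imwrite("pics/s2.png",cv2.resize(c["pixels"][130:350,160:420],None,fx=2.5,fy=2.5)[:,:,::-1])
o=bot.get_obs();print(o["eef_pos"],o["eef_rot"])
```

```text
[0.57454775 0.07607571 0.16722948] [-1.79155657e+02  1.30177565e-01 -8.98000120e+01]
```

View pics/s2.png

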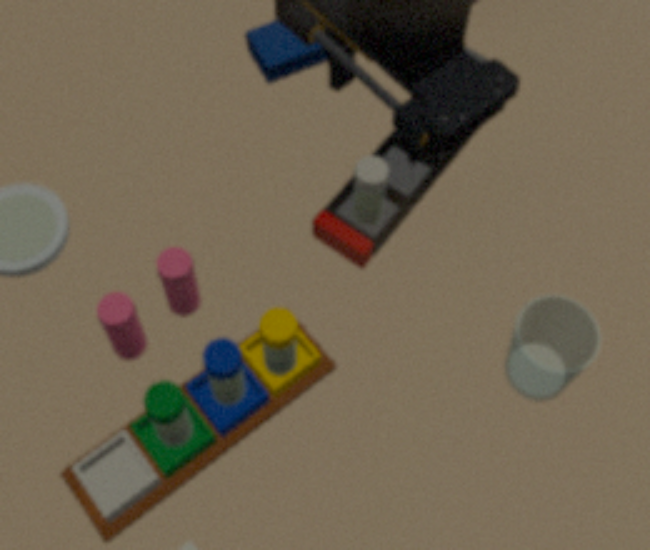

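The white vial stands upright in the pocket beside the red block (crop 370,190), and the other three are untouched. Green is next.

Request:
{"method": "move_arm", "body": {
  "rows": [
    {"dx": 0.14, "dy": -0.03, "dz": -0.03, "twist": 0},
    {"dx": 0.28, "dy": -0.06, "dz": -0.06, "twist": 0},
    {"dx": 0.42, "dy": -0.09, "dz": -0.07, "twist": 0},
    {"dx": 0.56, "dy": -0.12, "dz": -0.07, "twist": 0},
    {"dx": 0.7, "dy": -0.15, "dz": -0.07, "twist": 0}
  ]
}}

```text
t: 7.17
eef_pos: [0.6078, -0.1011, 0.1749]
eef_rot: [-179.9, 0.0, -89.9]
ft_force: [-0.3, 0.1, -0.7]
opening: 1.003
finger_force: 0.0
```

Request:
{"method": "move_arm", "body": {
  "rows": [
    {"dx": 0.12, "dy": -0.03, "dz": 0, "twist": 0},
    {"dx": 0.24, "dy": -0.05, "dz": 0, "twist": 0},
    {"dx": 0.366, "dy": -0.078, "dz": 0, "twist": 0},
    {"dx": 0.366, "dy": -0.078, "dz": 0, "twist": 0},
    {"dx": 0.366, "dy": -0.078, "dz": 0, "twist": 0}
  ]
}}

```text
t: 7.58
eef_pos: [0.6269, -0.1927, 0.1736]
eef_rot: [179.9, 0.0, -90.1]
ft_force: [0.2, -0.3, -0.2]
opening: 1.001
finger_force: 0.0
```

Request:
{"method": "move_arm", "body": {
  "rows": [
    {"dx": 0, "dy": 0, "dz": 0.13, "twist": 0},
    {"dx": 0, "dy": 0, "dz": 0.26, "twist": 0},
    {"dx": 0, "dy": 0, "dz": 0.38, "twist": 0},
    {"dx": 0, "dy": 0, "dz": 0.496, "twist": 0},
    {"dx": 0, "dy": 0, "dz": 0.496, "twist": 0}
  ]
}}

```text
t: 8.0
eef_pos: [0.6223, -0.189, 0.0439]
eef_rot: [179.3, 0.2, -89.9]
ft_force: [-0.8, -0.4, -1.1]
opening: 0.999
finger_force: 0.0
```

Request:
{"method": "move_arm", "body": {
  "rows": [
    {"dx": 0, "dy": 0, "dz": 0, "twist": 0},
    {"dx": 0, "dy": 0, "dz": 0, "twist": 0},
    {"dx": 0, "dy": 0, "dz": 0, "twist": 0},
    {"dx": 0, "dy": 0, "dz": 0, "twist": 0},
    {"dx": 0, "dy": 0, "dz": 0, "twist": 0}
  ],
  "fingers": -1
}}

```text
t: 8.42
eef_pos: [0.6282, -0.1911, 0.0525]
eef_rot: [-179.8, -0.0, -89.9]
ft_force: [0.0, 1.0, 0.8]
opening: 0.708
finger_force: 0.0
```

Request:
{"method": "move_arm", "body": {
  "rows": [
    {"dx": 0, "dy": 0, "dz": 0, "twist": 0},
    {"dx": 0, "dy": 0, "dz": 0, "twist": 0},
    {"dx": 0, "dy": 0, "dz": 0, "twist": 0},
    {"dx": 0, "dy": 0, "dz": 0, "twist": 0},
    {"dx": 0, "dy": 0, "dz": 0, "twist": 0}
  ]
}}

```text
t: 8.83
eef_pos: [0.6271, -0.1911, 0.0505]
eef_rot: [180.0, -0.0, -89.9]
ft_force: [0.1, 0.7, -0.5]
opening: 0.343
finger_force: 15.0
```

Request:
{"method": "move_arm", "body": {
  "rows": [
    {"dx": 0, "dy": 0, "dz": -0.1, "twist": 0},
    {"dx": 0, "dy": 0, "dz": -0.2, "twist": 0},
    {"dx": 0, "dy": 0, "dz": -0.32, "twist": 0},
    {"dx": 0, "dy": 0, "dz": -0.44, "twist": 0},
    {"dx": 0, "dy": 0, "dz": -0.5, "twist": 0}
  ]
}}

```text
t: 9.25
eef_pos: [0.6287, -0.1916, 0.1797]
eef_rot: [-179.7, -0.1, -89.9]
ft_force: [0.7, -0.7, 0.2]
opening: 0.339
finger_force: 15.0
```

Request:
{"method": "move_arm", "body": {
  "rows": [
    {"dx": -0.1, "dy": 0.02, "dz": 0, "twist": 0},
    {"dx": -0.22, "dy": 0.05, "dz": 0, "twist": 0},
    {"dx": -0.36, "dy": 0.08, "dz": 0, "twist": 0},
    {"dx": -0.5, "dy": 0.11, "dz": 0, "twist": 0},
    {"dx": -0.64, "dy": 0.14, "dz": 0, "twist": 0}
  ]
}}

```text
t: 9.67
eef_pos: [0.5911, -0.0299, 0.1753]
eef_rot: [180.0, 0.0, -90.0]
ft_force: [0.6, 0.4, -0.7]
opening: 0.341
finger_force: 15.0
```

Request:
{"method": "move_arm", "body": {
  "rows": [
    {"dx": -0.14, "dy": 0.03, "dz": 0, "twist": 0},
    {"dx": -0.28, "dy": 0.06, "dz": 0, "twist": 0},
    {"dx": -0.42, "dy": 0.09, "dz": 0, "twist": 0},
    {"dx": -0.55, "dy": 0.12, "dz": 0, "twist": 0},
    {"dx": -0.634, "dy": 0.14, "dz": 0, "twist": 0}
  ]
}}

```text
t: 10.08
eef_pos: [0.5558, 0.13, 0.1754]
eef_rot: [180.0, 0.0, -89.8]
ft_force: [0.5, -0.3, -0.4]
opening: 0.337
finger_force: 15.0
```

Request:
{"method": "move_arm", "body": {
  "rows": [
    {"dx": 0, "dy": 0, "dz": 0, "twist": 0},
    {"dx": 0, "dy": 0, "dz": 0, "twist": 0},
    {"dx": 0, "dy": 0, "dz": 0, "twist": 0},
    {"dx": 0, "dy": 0, "dz": 0, "twist": 0}
  ]
}}

```text
t: 10.42
eef_pos: [0.5569, 0.1263, 0.1754]
eef_rot: [180.0, -0.0, -90.0]
ft_force: [0.5, 0.7, -0.8]
opening: 0.339
finger_force: 15.0
```

Settled over pocket 2. I'll lower to TCP z 0.045.

Request:
{"method": "move_arm", "body": {
  "rows": [
    {"dx": -0.006, "dy": 0, "dz": 0.1, "twist": 0},
    {"dx": -0.006, "dy": 0, "dz": 0.2, "twist": 0},
    {"dx": -0.006, "dy": 0, "dz": 0.3, "twist": 0},
    {"dx": -0.006, "dy": 0, "dz": 0.38, "twist": 0},
    {"dx": -0.006, "dy": 0, "dz": 0.44, "twist": 0}
  ]
}}

```text
t: 10.83
eef_pos: [0.5561, 0.127, 0.0635]
eef_rot: [179.9, -0.1, -90.1]
ft_force: [-0.4, -0.6, -1.2]
opening: 0.341
finger_force: 15.0
```

Request:
{"method": "move_arm", "body": {
  "rows": [
    {"dx": 0, "dy": 0, "dz": 0.03, "twist": 0},
    {"dx": 0, "dy": 0, "dz": 0.06, "twist": 0},
    {"dx": 0, "dy": 0, "dz": 0.08, "twist": 0},
    {"dx": 0, "dy": 0, "dz": 0.08, "twist": 0},
    {"dx": 0, "dy": 0, "dz": 0.08, "twist": 0}
  ]
}}

```text
t: 11.25
eef_pos: [0.5573, 0.1288, 0.0461]
eef_rot: [-179.9, 0.0, -89.9]
ft_force: [0.3, -0.0, -0.8]
opening: 0.342
finger_force: 15.0
```

Request:
{"method": "move_arm", "body": {
  "rows": [
    {"dx": 0, "dy": 0, "dz": 0, "twist": 0},
    {"dx": 0, "dy": 0, "dz": 0, "twist": 0},
    {"dx": 0, "dy": 0, "dz": 0, "twist": 0},
    {"dx": 0, "dy": 0, "dz": 0, "twist": 0}
  ]
}}

```text
t: 11.58
eef_pos: [0.557, 0.129, 0.0461]
eef_rot: [-180.0, 0.0, -89.9]
ft_force: [1.2, -0.5, -0.6]
opening: 0.339
finger_force: 15.0
```

Request:
{"method": "move_arm", "body": {
  "rows": [
    {"dx": 0, "dy": 0, "dz": 0.004, "twist": 0},
    {"dx": 0, "dy": 0, "dz": 0.004, "twist": 0},
    {"dx": 0, "dy": 0, "dz": 0.004, "twist": 0},
    {"dx": 0, "dy": 0, "dz": 0.004, "twist": 0},
    {"dx": 0, "dy": 0, "dz": 0.004, "twist": 0}
  ],
  "fingers": 1
}}

```text
t: 12.0
eef_pos: [0.5569, 0.1289, 0.0446]
eef_rot: [-180.0, 0.0, -89.9]
ft_force: [0.4, 0.6, 0.6]
opening: 0.635
finger_force: 0.0
```

Request:
{"method": "move_arm", "body": {
  "rows": [
    {"dx": 0, "dy": 0, "dz": 0, "twist": 0},
    {"dx": 0, "dy": 0, "dz": -0.12, "twist": 0},
    {"dx": 0, "dy": 0, "dz": -0.26, "twist": 0},
    {"dx": 0, "dy": 0, "dz": -0.4, "twist": 0},
    {"dx": 0, "dy": 0, "dz": -0.516, "twist": 0}
  ]
}}

```text
t: 12.42
eef_pos: [0.5573, 0.1289, 0.1761]
eef_rot: [-179.9, 0.0, -89.9]
ft_force: [1.3, 0.2, 0.7]
opening: 0.968
finger_force: 0.0
```

Request:
{"method": "move_arm", "body": {
  "rows": [
    {"dx": 0.14, "dy": -0.04, "dz": 0, "twist": 0},
    {"dx": 0.28, "dy": -0.08, "dz": 0, "twist": 0},
    {"dx": 0.42, "dy": -0.11, "dz": 0, "twist": 0},
    {"dx": 0.56, "dy": -0.15, "dz": 0, "twist": 0},
    {"dx": 0.7, "dy": -0.19, "dz": 0, "twist": 0}
  ]
}}

```text
t: 12.83
eef_pos: [0.6046, -0.0476, 0.1738]
eef_rot: [-180.0, 0.0, -89.9]
ft_force: [0.2, 0.5, -0.0]
opening: 0.999
finger_force: 0.0
```

Request:
{"method": "move_arm", "body": {
  "rows": [
    {"dx": 0.12, "dy": -0.03, "dz": 0, "twist": 0},
    {"dx": 0.24, "dy": -0.06, "dz": 0, "twist": 0},
    {"dx": 0.348, "dy": -0.09, "dz": 0, "twist": 0},
    {"dx": 0.348, "dy": -0.09, "dz": 0, "twist": 0},
    {"dx": 0.348, "dy": -0.09, "dz": 0, "twist": 0}
  ]
}}

```text
t: 13.25
eef_pos: [0.6269, -0.1346, 0.1729]
eef_rot: [179.9, 0.0, -90.1]
ft_force: [-0.9, -0.2, -0.4]
opening: 0.997
finger_force: 0.0
```

Run:
```python
from rig import bot, vision
import cv2,numpy as np
a=vision.capture("scene")["pixels"][130:350,160:420]; b=vision.capture("wrist")["pixels"][100:400,100:460]
o=np.zeros((550,800,3),np.uint8);o[:440,:520-100]=cv2.resize(a,None,fx=2,fy=2)[:440,:420];o[:300,430:790]=b
cv2.imwrite("pics/s3.png",o[:,:,::-1]);o=bot.get_obs();print(o["eef_pos"],o["eef_rot"])
```

```text
[ 0.62680853 -0.13267215  0.17328899] [ 1.79964677e+02  1.57107310e-02 -8.99269527e+01]
```

View pics/s3.png

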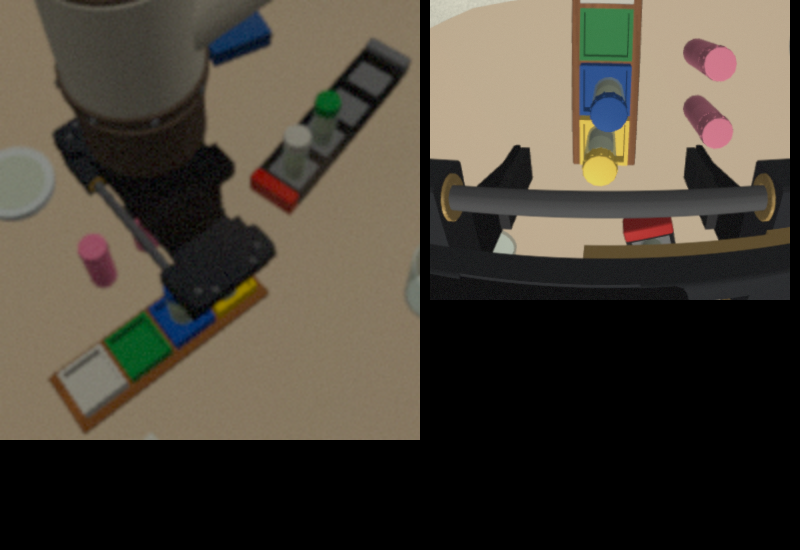

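The white and green vials stand in pockets 1 and 2. In the wrist view the blue vial is ahead between the fingers at (609,112), and the pink vials are clear. I'll descend on blue.

Request:
{"method": "move_arm", "body": {
  "rows": [
    {"dx": 0, "dy": 0, "dz": 0.13, "twist": 0},
    {"dx": 0, "dy": 0, "dz": 0.26, "twist": 0},
    {"dx": 0, "dy": 0, "dz": 0.38, "twist": 0},
    {"dx": 0, "dy": 0, "dz": 0.46, "twist": 0},
    {"dx": 0, "dy": 0, "dz": 0.494, "twist": 0}
  ]
}}

```text
t: 13.77
eef_pos: [0.6247, -0.1315, 0.0466]
eef_rot: [179.6, 0.0, -89.8]
ft_force: [-0.8, -0.7, -1.0]
opening: 0.998
finger_force: 0.0
```

Request:
{"method": "move_arm", "body": {
  "rows": [
    {"dx": 0, "dy": 0, "dz": 0, "twist": 0},
    {"dx": 0, "dy": 0, "dz": 0, "twist": 0},
    {"dx": 0, "dy": 0, "dz": 0, "twist": 0},
    {"dx": 0, "dy": 0, "dz": 0, "twist": 0},
    {"dx": 0, "dy": 0, "dz": 0, "twist": 0}
  ],
  "fingers": -1
}}

```text
t: 14.18
eef_pos: [0.6281, -0.133, 0.0518]
eef_rot: [-179.8, 0.0, -89.9]
ft_force: [-0.3, -0.3, 0.2]
opening: 0.707
finger_force: 0.0
```

Request:
{"method": "move_arm", "body": {
  "rows": [
    {"dx": 0, "dy": 0, "dz": 0, "twist": 0},
    {"dx": 0, "dy": 0, "dz": 0, "twist": 0},
    {"dx": 0, "dy": 0, "dz": 0, "twist": 0},
    {"dx": 0, "dy": 0, "dz": 0, "twist": 0},
    {"dx": 0, "dy": 0, "dz": 0, "twist": 0}
  ]
}}

```text
t: 14.6
eef_pos: [0.627, -0.1332, 0.05]
eef_rot: [180.0, 0.0, -89.9]
ft_force: [-0.2, -0.4, 1.2]
opening: 0.339
finger_force: 15.0
```

Request:
{"method": "move_arm", "body": {
  "rows": [
    {"dx": 0, "dy": 0, "dz": -0.1, "twist": 0},
    {"dx": 0, "dy": 0, "dz": -0.2, "twist": 0},
    {"dx": 0, "dy": 0, "dz": -0.32, "twist": 0},
    {"dx": 0, "dy": 0, "dz": -0.44, "twist": 0},
    {"dx": 0, "dy": 0, "dz": -0.5, "twist": 0}
  ]
}}

```text
t: 15.02
eef_pos: [0.6287, -0.1334, 0.1792]
eef_rot: [-179.7, -0.1, -89.9]
ft_force: [0.8, -0.3, 0.2]
opening: 0.339
finger_force: 15.0
```

Request:
{"method": "move_arm", "body": {
  "rows": [
    {"dx": -0.1, "dy": 0.03, "dz": 0, "twist": 0},
    {"dx": -0.22, "dy": 0.06, "dz": 0, "twist": 0},
    {"dx": -0.36, "dy": 0.09, "dz": 0, "twist": 0},
    {"dx": -0.5, "dy": 0.13, "dz": 0, "twist": 0},
    {"dx": -0.64, "dy": 0.164, "dz": 0, "twist": 0}
  ]
}}

```text
t: 15.43
eef_pos: [0.5849, 0.028, 0.1748]
eef_rot: [180.0, 0.0, -90.0]
ft_force: [1.3, 0.4, 0.1]
opening: 0.341
finger_force: 15.0
```

Request:
{"method": "move_arm", "body": {
  "rows": [
    {"dx": -0.14, "dy": 0.03, "dz": 0, "twist": 0},
    {"dx": -0.28, "dy": 0.07, "dz": 0, "twist": 0},
    {"dx": -0.42, "dy": 0.11, "dz": 0, "twist": 0},
    {"dx": -0.54, "dy": 0.14, "dz": 0, "twist": 0},
    {"dx": -0.618, "dy": 0.164, "dz": 0, "twist": 0}
  ]
}}

```text
t: 15.85
eef_pos: [0.5438, 0.1839, 0.1749]
eef_rot: [180.0, 0.0, -89.8]
ft_force: [0.7, -0.1, -0.5]
opening: 0.342
finger_force: 15.0
```

Request:
{"method": "move_arm", "body": {
  "rows": [
    {"dx": 0, "dy": 0, "dz": 0, "twist": 0},
    {"dx": 0, "dy": 0, "dz": 0, "twist": 0},
    {"dx": 0, "dy": 0, "dz": 0, "twist": 0},
    {"dx": 0, "dy": 0, "dz": 0, "twist": 0}
  ]
}}

```text
t: 16.18
eef_pos: [0.5448, 0.1803, 0.1749]
eef_rot: [180.0, -0.0, -90.0]
ft_force: [0.6, 0.4, 0.2]
opening: 0.342
finger_force: 15.0
```

Request:
{"method": "move_arm", "body": {
  "rows": [
    {"dx": 0, "dy": 0, "dz": 0.1, "twist": 0},
    {"dx": 0, "dy": 0, "dz": 0.2, "twist": 0},
    {"dx": 0, "dy": 0, "dz": 0.3, "twist": 0},
    {"dx": 0, "dy": 0, "dz": 0.38, "twist": 0},
    {"dx": 0, "dy": 0, "dz": 0.44, "twist": 0}
  ]
}}

```text
t: 16.6
eef_pos: [0.5442, 0.1795, 0.063]
eef_rot: [179.9, -0.1, -90.1]
ft_force: [0.0, 0.1, -0.0]
opening: 0.344
finger_force: 15.0
```

Request:
{"method": "move_arm", "body": {
  "rows": [
    {"dx": 0, "dy": 0, "dz": 0.03, "twist": 0},
    {"dx": 0, "dy": 0, "dz": 0.06, "twist": 0},
    {"dx": 0, "dy": 0, "dz": 0.08, "twist": 0},
    {"dx": 0, "dy": 0, "dz": 0.08, "twist": 0},
    {"dx": 0, "dy": 0, "dz": 0.08, "twist": 0}
  ]
}}

```text
t: 17.02
eef_pos: [0.5453, 0.1814, 0.0456]
eef_rot: [-179.9, 0.0, -89.9]
ft_force: [0.3, -0.0, 0.4]
opening: 0.344
finger_force: 15.0
```

Request:
{"method": "move_arm", "body": {
  "rows": [
    {"dx": 0, "dy": 0, "dz": 0, "twist": 0},
    {"dx": 0, "dy": 0, "dz": 0, "twist": 0},
    {"dx": 0, "dy": 0, "dz": 0, "twist": 0},
    {"dx": 0, "dy": 0, "dz": 0, "twist": 0}
  ]
}}

```text
t: 17.35
eef_pos: [0.5449, 0.1815, 0.0455]
eef_rot: [-180.0, 0.0, -89.9]
ft_force: [-0.1, -0.2, 0.1]
opening: 0.341
finger_force: 15.0
```

Request:
{"method": "move_arm", "body": {
  "rows": [
    {"dx": 0, "dy": 0, "dz": 0.004, "twist": 0},
    {"dx": 0, "dy": 0, "dz": 0.004, "twist": 0},
    {"dx": 0, "dy": 0, "dz": 0.004, "twist": 0},
    {"dx": 0, "dy": 0, "dz": 0.004, "twist": 0},
    {"dx": 0, "dy": 0, "dz": 0.004, "twist": 0}
  ],
  "fingers": 1
}}

```text
t: 17.77
eef_pos: [0.5448, 0.1813, 0.0441]
eef_rot: [-180.0, 0.0, -89.9]
ft_force: [-0.5, -0.2, -0.8]
opening: 0.634
finger_force: 0.0
```

Request:
{"method": "move_arm", "body": {
  "rows": [
    {"dx": 0, "dy": 0, "dz": 0, "twist": 0},
    {"dx": 0, "dy": 0, "dz": -0.12, "twist": 0},
    {"dx": 0, "dy": 0, "dz": -0.26, "twist": 0},
    {"dx": 0, "dy": 0, "dz": -0.4, "twist": 0},
    {"dx": 0, "dy": 0, "dz": -0.516, "twist": 0}
  ]
}}

```text
t: 18.18
eef_pos: [0.5452, 0.1814, 0.1756]
eef_rot: [-179.9, 0.0, -89.9]
ft_force: [0.5, -0.1, 0.7]
opening: 0.973
finger_force: 0.0
```

Request:
{"method": "move_arm", "body": {
  "rows": [
    {"dx": 0.14, "dy": -0.04, "dz": 0, "twist": 0},
    {"dx": 0.28, "dy": -0.08, "dz": 0, "twist": 0},
    {"dx": 0.42, "dy": -0.13, "dz": 0, "twist": 0},
    {"dx": 0.56, "dy": -0.18, "dz": 0, "twist": 0},
    {"dx": 0.7, "dy": -0.23, "dz": 0, "twist": 0}
  ]
}}

```text
t: 18.6
eef_pos: [0.6027, 0.0049, 0.1733]
eef_rot: [-180.0, 0.0, -89.9]
ft_force: [0.6, 1.1, -0.1]
opening: 1.003
finger_force: 0.0
```

Request:
{"method": "move_arm", "body": {
  "rows": [
    {"dx": 0.12, "dy": -0.04, "dz": 0, "twist": 0},
    {"dx": 0.24, "dy": -0.08, "dz": 0, "twist": 0},
    {"dx": 0.362, "dy": -0.126, "dz": 0, "twist": 0},
    {"dx": 0.362, "dy": -0.126, "dz": 0, "twist": 0},
    {"dx": 0.362, "dy": -0.126, "dz": 0, "twist": 0}
  ]
}}

```text
t: 19.02
eef_pos: [0.634, -0.0858, 0.1724]
eef_rot: [179.9, 0.0, -90.1]
ft_force: [-0.6, 1.1, 0.1]
opening: 1.001
finger_force: 0.0
```

Request:
{"method": "move_arm", "body": {
  "rows": [
    {"dx": 0, "dy": 0, "dz": 0.13, "twist": 0},
    {"dx": 0, "dy": 0, "dz": 0.26, "twist": 0},
    {"dx": 0, "dy": 0, "dz": 0.38, "twist": 0},
    {"dx": 0, "dy": 0, "dz": 0.46, "twist": 0},
    {"dx": 0, "dy": 0, "dz": 0.494, "twist": 0}
  ]
}}

```text
t: 19.43
eef_pos: [0.6314, -0.0829, 0.046]
eef_rot: [179.6, 0.0, -89.9]
ft_force: [-0.8, 0.2, -0.6]
opening: 1.002
finger_force: 0.0
```

Next, grasp and carry to (0.533, 0.2355): Δ(-0.101, +0.3195), which is dx -1.278 and dy 0.404.

Request:
{"method": "move_arm", "body": {
  "rows": [
    {"dx": 0, "dy": 0, "dz": 0, "twist": 0},
    {"dx": 0, "dy": 0, "dz": 0, "twist": 0},
    {"dx": 0, "dy": 0, "dz": 0, "twist": 0},
    {"dx": 0, "dy": 0, "dz": 0, "twist": 0},
    {"dx": 0, "dy": 0, "dz": 0, "twist": 0}
  ],
  "fingers": -1
}}

```text
t: 19.85
eef_pos: [0.635, -0.0839, 0.0513]
eef_rot: [-179.8, 0.0, -89.9]
ft_force: [-0.1, 0.9, -0.0]
opening: 0.706
finger_force: 0.0
```

Request:
{"method": "move_arm", "body": {
  "rows": [
    {"dx": 0, "dy": 0, "dz": 0, "twist": 0},
    {"dx": 0, "dy": 0, "dz": 0, "twist": 0},
    {"dx": 0, "dy": 0, "dz": 0, "twist": 0},
    {"dx": 0, "dy": 0, "dz": 0, "twist": 0},
    {"dx": 0, "dy": 0, "dz": 0, "twist": 0}
  ]
}}

```text
t: 20.27
eef_pos: [0.6341, -0.0841, 0.0496]
eef_rot: [-180.0, -0.0, -89.9]
ft_force: [0.7, 0.6, 0.0]
opening: 0.341
finger_force: 15.0
```

Request:
{"method": "move_arm", "body": {
  "rows": [
    {"dx": 0, "dy": 0, "dz": -0.1, "twist": 0},
    {"dx": 0, "dy": 0, "dz": -0.2, "twist": 0},
    {"dx": 0, "dy": 0, "dz": -0.32, "twist": 0},
    {"dx": 0, "dy": 0, "dz": -0.44, "twist": 0},
    {"dx": 0, "dy": 0, "dz": -0.5, "twist": 0}
  ]
}}

```text
t: 20.68
eef_pos: [0.6356, -0.0843, 0.1787]
eef_rot: [-179.7, -0.0, -89.9]
ft_force: [1.1, 0.9, -0.5]
opening: 0.341
finger_force: 15.0
```

Request:
{"method": "move_arm", "body": {
  "rows": [
    {"dx": -0.1, "dy": 0.03, "dz": 0, "twist": 0},
    {"dx": -0.22, "dy": 0.07, "dz": 0, "twist": 0},
    {"dx": -0.36, "dy": 0.11, "dz": 0, "twist": 0},
    {"dx": -0.5, "dy": 0.16, "dz": 0, "twist": 0},
    {"dx": -0.64, "dy": 0.202, "dz": 0, "twist": 0}
  ]
}}

```text
t: 21.1
eef_pos: [0.5822, 0.0769, 0.1743]
eef_rot: [180.0, -0.0, -90.0]
ft_force: [1.2, 0.4, -0.7]
opening: 0.337
finger_force: 15.0
```

Request:
{"method": "move_arm", "body": {
  "rows": [
    {"dx": -0.14, "dy": 0.04, "dz": 0, "twist": 0},
    {"dx": -0.28, "dy": 0.09, "dz": 0, "twist": 0},
    {"dx": -0.42, "dy": 0.13, "dz": 0, "twist": 0},
    {"dx": -0.54, "dy": 0.17, "dz": 0, "twist": 0},
    {"dx": -0.638, "dy": 0.202, "dz": 0, "twist": 0}
  ]
}}

```text
t: 21.52
eef_pos: [0.5315, 0.2374, 0.1744]
eef_rot: [180.0, 0.0, -89.9]
ft_force: [-0.1, -1.1, -0.6]
opening: 0.338
finger_force: 15.0
```

Request:
{"method": "move_arm", "body": {
  "rows": [
    {"dx": 0, "dy": 0, "dz": 0, "twist": 0},
    {"dx": 0, "dy": 0, "dz": 0, "twist": 0},
    {"dx": 0, "dy": 0, "dz": 0, "twist": 0},
    {"dx": 0, "dy": 0, "dz": 0, "twist": 0}
  ]
}}

```text
t: 21.85
eef_pos: [0.5328, 0.2343, 0.1744]
eef_rot: [180.0, -0.0, -90.0]
ft_force: [-0.0, 0.3, -0.8]
opening: 0.343
finger_force: 15.0
```

Request:
{"method": "move_arm", "body": {
  "rows": [
    {"dx": 0, "dy": 0, "dz": 0.1, "twist": 0},
    {"dx": 0, "dy": 0, "dz": 0.2, "twist": 0},
    {"dx": 0, "dy": 0, "dz": 0.3, "twist": 0},
    {"dx": 0, "dy": 0, "dz": 0.38, "twist": 0},
    {"dx": 0, "dy": 0, "dz": 0.44, "twist": 0}
  ]
}}

```text
t: 22.27
eef_pos: [0.5323, 0.2333, 0.0625]
eef_rot: [179.9, -0.1, -90.1]
ft_force: [-0.9, -0.2, -0.3]
opening: 0.339
finger_force: 15.0
```

Request:
{"method": "move_arm", "body": {
  "rows": [
    {"dx": 0, "dy": 0, "dz": 0.03, "twist": 0},
    {"dx": 0, "dy": 0, "dz": 0.06, "twist": 0},
    {"dx": 0, "dy": 0, "dz": 0.08, "twist": 0},
    {"dx": 0, "dy": 0, "dz": 0.08, "twist": 0},
    {"dx": 0, "dy": 0, "dz": 0.08, "twist": 0}
  ]
}}

```text
t: 22.68
eef_pos: [0.5332, 0.2354, 0.0451]
eef_rot: [-179.9, 0.0, -89.9]
ft_force: [-0.1, -0.8, 1.0]
opening: 0.34
finger_force: 15.0
```

Request:
{"method": "move_arm", "body": {
  "rows": [
    {"dx": 0, "dy": 0, "dz": 0, "twist": 0},
    {"dx": 0, "dy": 0, "dz": 0, "twist": 0},
    {"dx": 0, "dy": 0, "dz": 0, "twist": 0},
    {"dx": 0, "dy": 0, "dz": 0, "twist": 0}
  ]
}}

```text
t: 23.02
eef_pos: [0.5328, 0.2355, 0.045]
eef_rot: [-180.0, 0.0, -89.9]
ft_force: [0.7, 1.4, -0.7]
opening: 0.339
finger_force: 15.0
```

Release, rise, then back away towards +y so the view is clear.

Request:
{"method": "move_arm", "body": {
  "rows": [
    {"dx": 0, "dy": 0, "dz": 0.002, "twist": 0},
    {"dx": 0, "dy": 0, "dz": 0.002, "twist": 0},
    {"dx": 0, "dy": 0, "dz": 0.002, "twist": 0},
    {"dx": 0, "dy": 0, "dz": 0.002, "twist": 0},
    {"dx": 0, "dy": 0, "dz": 0.002, "twist": 0}
  ],
  "fingers": 1
}}

```text
t: 23.43
eef_pos: [0.5327, 0.2353, 0.0441]
eef_rot: [-180.0, 0.0, -89.9]
ft_force: [-0.4, -1.0, -0.0]
opening: 0.635
finger_force: 0.0
```

Request:
{"method": "move_arm", "body": {
  "rows": [
    {"dx": 0, "dy": 0, "dz": 0, "twist": 0},
    {"dx": 0, "dy": 0, "dz": -0.12, "twist": 0},
    {"dx": 0, "dy": 0, "dz": -0.26, "twist": 0},
    {"dx": 0, "dy": 0, "dz": -0.4, "twist": 0},
    {"dx": 0, "dy": 0, "dz": -0.54, "twist": 0}
  ]
}}

```text
t: 23.85
eef_pos: [0.5324, 0.235, 0.1805]
eef_rot: [180.0, -0.0, -89.9]
ft_force: [0.3, 1.5, 0.5]
opening: 0.971
finger_force: 0.0
```

Request:
{"method": "move_arm", "body": {
  "rows": [
    {"dx": -0.12, "dy": 0, "dz": 0, "twist": 0},
    {"dx": -0.26, "dy": 0, "dz": 0, "twist": 0},
    {"dx": -0.4, "dy": 0, "dz": 0, "twist": 0},
    {"dx": -0.54, "dy": 0, "dz": 0, "twist": 0},
    {"dx": -0.68, "dy": 0, "dz": 0, "twist": 0}
  ]
}}

```text
t: 24.27
eef_pos: [0.5322, 0.4067, 0.1792]
eef_rot: [-180.0, 0.0, -89.9]
ft_force: [0.5, -0.3, 1.1]
opening: 0.999
finger_force: 0.0
```

Request:
{"method": "move_arm", "body": {
  "rows": [
    {"dx": -0.06, "dy": 0, "dz": 0, "twist": 0},
    {"dx": -0.1, "dy": 0, "dz": 0, "twist": 0},
    {"dx": -0.1, "dy": 0, "dz": 0, "twist": 0},
    {"dx": -0.1, "dy": 0, "dz": 0, "twist": 0},
    {"dx": -0.1, "dy": 0, "dz": 0, "twist": 0}
  ]
}}

```text
t: 24.68
eef_pos: [0.5325, 0.429, 0.1791]
eef_rot: [180.0, -0.0, -90.0]
ft_force: [-0.1, 0.7, 0.8]
opening: 0.998
finger_force: 0.0
```

Run:
```python
from rig import bot, vision
import cv2,numpy as np
a=vision.capture("scene")["pixels"][130:350,140:420]; b=vision.capture("top")["pixels"][80:350,100:440]
o=np.zeros((600,800,3),np.uint8);o[:264,:336]=cv2.resize(a,(336,264));o[:357,345:795]=cv2.resize(b,(450,357))
cv2.imwrite("pics/s4.png",o[:360,:,::-1]);o=bot.get_obs();print(o["eef_pos"],o["ft_force"])
```

```text
[0.53272333 0.42892861 0.17947129] [ 1.02823364 -1.02544923  1.14186901]
```

View pics/s4.png

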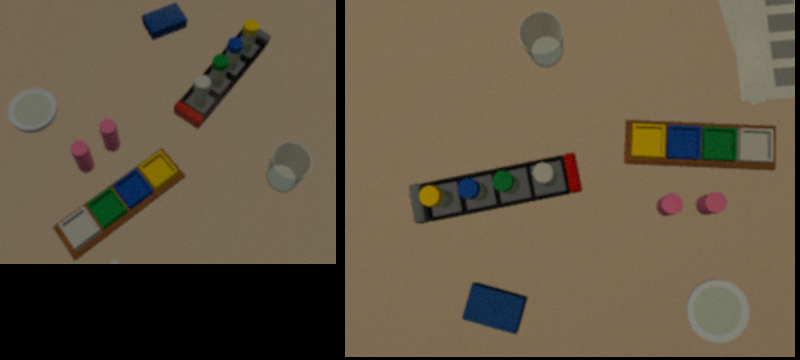

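All four vials stand upright, one per pocket, in the order white, green, blue, yellow starting from red (top view 543, 503, 469 and 430). The bystanders and the pink vials have not moved, so I'm handing in.

```bash
python3 -c "
from rig import bot
print(bot.close_job())"
```

```text
the job is handed in; nothing more can be done
None
```

The job is done and handed in: from the red block outwards the viewing rack holds white, green, blue and yellow, one upright vial per pocket, with the beaker, petri dish, slide box and pink vials where they were.

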